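# Turn the mirrored bracket in the batch rack

### The job

Three flat L brackets stand on edge in the dowel rack, and they should all be of the same hand, with the upright leg at the rack's red-painted end. One of them has been put in mirrored: lift it out, turn it about and set it back down in its own slot, centred and seated between the dowels like the others. Leave the other two standing as they are.

Things in the scene. Friction and masses are not known exactly. Their poses are not given: they have to be found in the camera images.
- rack: Fixed rack: grey plate 210x180x8 mm, red bar along its +y edge. Three slots along its y, at x = -80, 0, +80, one bracket in each (the mirrored one in any). A slot is two dowel pairs at y = -45 and +45: dowels 12 thick, 40 high over the plate (top 10 a lead-in cone), 14 mm gap. Seated: foot on the plate (8 mm over the table), centred on y = 0. Origin: mid-underside; z up.
- bracket_a_leg (a point): Flat L bracket, 10 mm aluminium plate on edge, 0.3 kg: foot 140 long, 40 high; upright leg at one end of it, 40 wide, 100 tall from the underside. Point: middle of the leg's width and thickness, 80 mm above the underside, 50 mm from the foot's middle; good to pinch across the thickness. Own x: through the thickness; y: level, from the foot's bare end to the leg; z up.
- bracket_b_leg (a point): Flat L bracket, 10 mm aluminium plate on edge, 0.3 kg: foot 140 long, 40 high; upright leg at one end of it, 40 wide, 100 tall from the underside. Point: middle of the leg's width and thickness, 80 mm above the underside, 50 mm from the foot's middle; good to pinch across the thickness. Own x: through the thickness; y: level, from the foot's bare end to the leg; z up.
- bracket_c_leg (a point): Flat L bracket, 10 mm aluminium plate on edge, 0.3 kg: foot 140 long, 40 high; upright leg at one end of it, 40 wide, 100 tall from the underside. Point: middle of the leg's width and thickness, 80 mm above the underside, 50 mm from the foot's middle; good to pinch across the thickness. Own x: through the thickness; y: level, from the foot's bare end to the leg; z up.

How it is judged (in metres and radians):
At the end, for the whole second after the job is handed in: All three leg points stand at the rack's red end: within 10 mm of a slot's middle line, within 18 mm of y = 50 mm in the rack's frame, 82 to 96 mm above the table (foot down on the plate, pointing away from the red bar); upright and in line with the slot within 10 degrees ((x of bracket_a_leg in the frame of rack between -0.09 and -0.07 m or x of bracket_a_leg in the frame of rack between -0.01 and 0.01 m or x of bracket_a_leg in the frame of rack between 0.07 and 0.09 m) and y of bracket_a_leg in the frame of rack between 0.032 and 0.068 m and z of bracket_a_leg in the frame of rack between 0.082 and 0.096 m and y of rack in the frame of bracket_a_leg below -0.03 m and angle between each of bracket_a_leg, bracket_b_leg, bracket_c_leg's own z axis and vertical below 0.18 rad and angle between the y axis of each of bracket_a_leg, bracket_b_leg, bracket_c_leg and the y axis of rack, either way round below 0.18 rad and (x of bracket_b_leg in the frame of rack between -0.09 and -0.07 m or x of bracket_b_leg in the frame of rack between -0.01 and 0.01 m or x of bracket_b_leg in the frame of rack between 0.07 and 0.09 m) and y of bracket_b_leg in the frame of rack between 0.032 and 0.068 m and z of bracket_b_leg in the frame of rack between 0.082 and 0.096 m and y of rack in the frame of bracket_b_leg below -0.03 m and (x of bracket_c_leg in the frame of rack between -0.09 and -0.07 m or x of bracket_c_leg in the frame of rack between -0.01 and 0.01 m or x of bracket_c_leg in the frame of rack between 0.07 and 0.09 m) and y of bracket_c_leg in the frame of rack between 0.032 and 0.068 m and z of bracket_c_leg in the frame of rack between 0.082 and 0.096 m and y of rack in the frame of bracket_c_leg below -0.03 m); the robot touches nothing.
It fails at once if one of the two rightly placed brackets was moved by more than 20 mm (distance of any of bracket_a_leg, bracket_c_leg from where it was at the start of the episode above 0.02 m).
It also fails if it takes over 38 s, if anything falls off the work surface, if the arm or the gripper's body presses on something with over 40 N, if the wrist force passes 120 N, or if a joint passes its speed limit or range.

### The arm

A 6-joint arm with a two-finger parallel gripper is mounted at the origin on a cart in front of the work surface, level with it; the furniture and walls round the work are solid. World frame = base frame: x ahead of the robot, y to its left, z up, the work surface at z = 0. Lengths are in mm, angles in rad, forces in N, time in s.
With the tool pointing down it reaches from about 375 to 975 mm from the base axis. Payload 3.8 kg.
Tool frame: the origin (TCP) lies midway between the tips of the shut fingers; the grasp point (between the pads) lies 19 mm behind it; z points along the fingers, x is the direction in which the jaws open and shut, and the axes are right-handed (so a half turn about z gives the same grasp; the last joint's range is limited). The gripper opens to 85 mm and grips with 20 to 120 N. Pads are 22 mm wide; open, the fingers measure 114 mm over their backs; the gripper's body (76 mm by 85 mm) begins 54 mm behind the grasp point. The pads swing forward as they close: fully open they stand 13 mm farther back than shut.
Start: joints at [-1.232, 0.264, 1.604, -0, 1.274, -0.037], TCP at [247.731, -627.891, 231.28] pointing down, gripper open.
Joint ranges: [-2.63, 2.63], [-0.94, 2.18], [0.31, 2.57], [-1.31, 4.45], [0, 2.66], [-2.55, 2.55]. Speed limits (rad/s): [2.57, 2.57, 3.14, 3.14, 3.14, 3.14].

### API

Orientations are given as a unit quaternion [x, y, z, w].
In Python, from station import read_state, camera, finish_job, look_for gives the robot as it stands.
- The arm moves only by the tool arm_command, never from a script. Its argument "rows" is a list of rows, each a list of 7 numbers: the finger opening in mm, from 0 to 85.4, then the shift along the tool's x, y, z in mm, then the turn, a rotation vector about the tool's x, y, z in degrees. In form: [[jaw, tx, ty, tz, rx, ry, rz], ...]. A call has exactly 10 rows; each row shifts and turns the commanded pose from where the row before left it, along the tool's axes as they then stand; what a row does not reach is not made up. A row lasts 1/10 s, in which the tool goes at most 50 mm and 8.59 degrees, less where a joint would pass 70% of its speed; a pose out of reach is approached as far as the arm can. A call is refused whole if a number of a shift passes 50 or a number of a turn 8.59, either way. A call with a gripper value outside its range is refused whole. The fingers move at their own pace and stop on an object; "grip_force" is the grip in N (left out, the last holds). Time passes only in rows, so rows that do not move let the fingers close, or fill a call up. It gives the time, the measured TCP pose, the force and the opening at its end, in the units of the state.
- read_state(): the state, without advancing time (a new reading comes with each control period).
- camera(name): name is "scene" or "top"; returns a dict with "image" (400x640x3 uint8, red, green, blue), "fovy" (degrees; the focal length in pixels is half the picture's height over the tangent of half this angle, whatever the lens; pixels are square), "cx", "cy" (the principal point, pixels), "rvec" (rotation vector, rad) and "tvec" (3), from world to camera coordinates, as OpenCV has them. Camera axes: x right, y down, z forward; pixel columns grow to the right and rows downward; lengths in mm; the calibration is good to about 2 mm. A picture is of the moment at which its call begins. There is no depth.
- finish_job(): hands the job in, once; it reports no verdict.
Trained networks look in a picture, given as the dict that the camera call returned (one of the last four; its "shot" number tells which), for a name from the list of things; names that differ only in an ending like _2 or _b are one class to them, and where a whole thing is asked for, a point or a joint stands for the part that bears it (a point fixed in the world has none). Each returns a list of dicts, best first, with "score" (0 to 1); they miss things now and then, are a little off and sometimes report something else, mostly with a low value. They report only what shows in the picture. A call takes as long as a camera call.
- look_for(picture, label): "uv" ([column, row] in pixels, amid what is visible of it).
The state is a dict: "time_s": time; "joint_pos": joint angles; "dq": joint speeds; "effort": joint torques, N m; "eef_pos": TCP position; "eef_rot": TCP orientation; "ft_force": force on the tool from outside, world axes, zero at the start; "wrist_torque": the same for the moment, N m; "opening": finger opening in mm.
Only numpy, scipy, OpenCV 4.12 (cv2) and the standard library are available. Lean on these libraries where they do the work, as an engineer would, in place of code of your own. Each camera call takes 0.05 s, during which the arm holds its last target. There are 200 camera calls.

## Working session

There is one attempt and no reset: what is moved stays moved. The work goes in short steps, Python scripts to look and compute and a tool call to move; the robot and the scene stay as the last step left them, time stands still between calls to the robot, and variables do not carry over. Pictures are saved under pics/ and viewed, about 8 in all and at most 12, crops included, and the job is handed in when it is done.

Besides the shell and the picture viewer there is one more tool, called by a JSON object that holds its "fn" and its "kwargs". arm_command: Moves the arm, as the interface text tells. Its arguments: {"type":"object","properties":{"rows":{"type":"array"},"grip_force":{"type":"number"}},"required":["rows"]}

```bash
mkdir -p pics; cat > h.py <<'E'
import numpy as np,cv2
from station import *
def save(p,n): cv2.imwrite(f'pics/{n}.png',p['image'][:,:,::-1])
def K(p):
    f=p['image'].shape[0]/2/np.tan(np.radians(p['fovy'])/2)
    return np.array([[f,0,p['cx']],[0,f,p['cy']],[0,0,1.]])
def back(p,uv,z):
    R,_=cv2.Rodrigues(np.array(p['rvec'],float));t=np.array(p['tvec'],float).ravel()
    d=R.T@np.linalg.inv(K(p))@np.array([uv[0],uv[1],1.]);c=-R.T@t
    return c+d*(z-c[2])/d[2]
def proj(p,X):
    return cv2.projectPoints(np.array(X,float).reshape(-1,1,3),np.array(p['rvec'],float),np.array(p['tvec'],float),K(p),None)[0].reshape(-1,2)
E
python3 - <<'E'
from h import *
print(read_state())
for n in('scene','top'):
    p=camera(n);save(p,n+'0');print(n,{k:v for k,v in p.items() if k!='image'})
    for l in('rack','bracket_a_leg'):
        for r in look_for(p,l):print(l,r, back(p,r['uv'],88 if 'leg' in l else 8))
E
```

```text
{'time_s': 0.0, 'joint_pos': array([-1.23185416e+00,  2.64760624e-01,  1.60539909e+00, -3.31488275e-05,
        1.27368747e+00, -3.68996004e-02]), 'dq': array([ 7.82288943e-04, -4.18153063e-04, -1.73706156e-03,  7.67919697e-05,
        1.65548274e-03, -1.14745148e-03]), 'effort': array([-1.51208682e-03, -5.15119886e+01, -3.67316437e+01, -2.96009803e-04,
        1.25974408e-02, -2.66511540e-05]), 'eef_pos': array([ 247.50461729, -627.19050048,  229.94343973]), 'eef_rot': array([ 8.26759636e-01, -5.62554204e-01, -9.17334915e-04, -6.55341968e-04]), 'ft_force': array([0.27470975, 0.07302078, 0.02334787]), 'wrist_torque': array([-0.00752048, -0.01310467, -0.06618204]), 'opening': 85.48533079616783}
scene {'fovy': 44.830823233587836, 'cx': 315.7700861727872, 'cy': 199.42195050997853, 'rvec': array([ 1.15336323, -2.49112594,  0.86615911]), 'tvec': array([372.48902935, 367.52842717, 676.92060119]), 'shot': 1}
rack {'uv': [343.3, 204.4], 'score': 0.76} [545.65022653 -46.8433769    8.        ]
bracket_a_leg {'uv': [322.1, 163.8], 'score': 0.67} [598.59261026 -35.94255277  88.        ]
bracket_a_leg {'uv': [335.3, 190.9], 'score': 0.58} [534.75249991 -11.43448675  88.        ]
top {'fovy': 50.87347255805906, 'cx': 318.2915907981465, 'cy': 195.74293309018697, 'rvec': array([ 2.06681895, -2.13360226,  0.2343703 ]), 'tvec': array([ 28.32954588, 561.16196402, 805.10189969]), 'shot': 2}
rack {'uv': [351.9, 212.8], 'score': 0.93} [534.03254395 -61.58815548   8.        ]
bracket_a_leg {'uv': [342.0, 199.1], 'score': 0.96} [547.75088498 -36.75103856  88.        ]
```

View pics/top0.png

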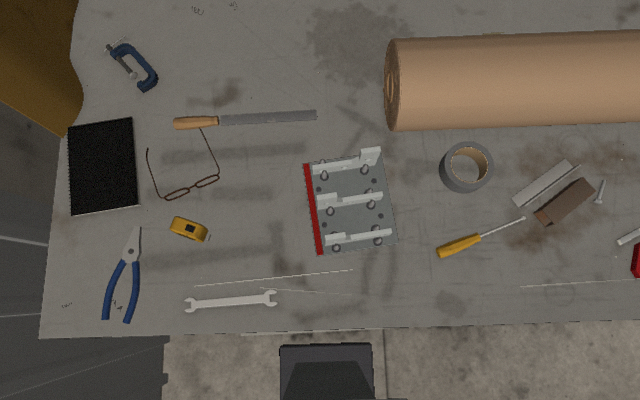

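View pics/scene0.png

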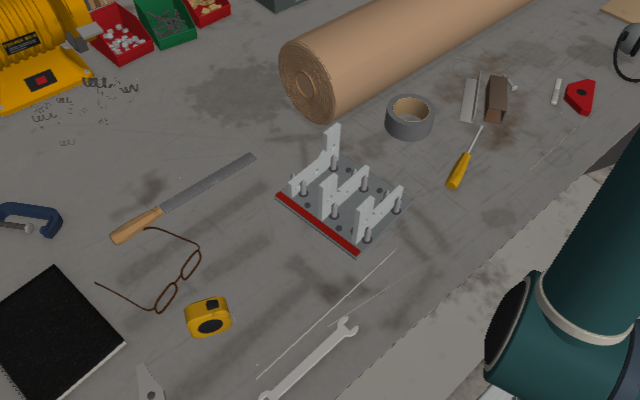

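```bash
python3 - <<'E'
from h import *
p=camera('top')
c=p['image'][130:270,280:420];cv2.imwrite('pics/crop_top.png',cv2.resize(c,None,fx=4.2,fy=4.2,interpolation=cv2.INTER_CUBIC)[:,:,::-1])
for uv,z in(((387,85),60),((390,130),0),((395,40),100),((340,130),0)):print(uv,back(p,uv,z).round())
E
```

```text
(387, 85) [ 808. -149.   60.]
(390, 130) [ 726. -159.    0.]
(395, 40) [ 893. -166.  100.]
(340, 130) [730. -44.   0.]
```

View pics/crop_top.png

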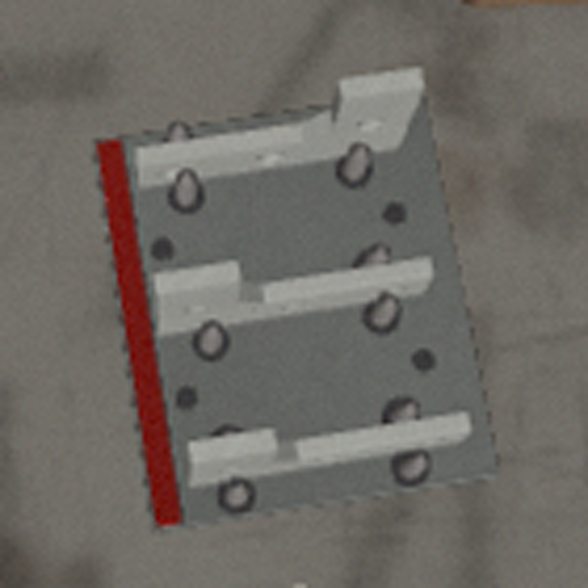

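```bash
cat > fit.py <<'E'
from h import *
from scipy.optimize import least_squares
def pose(q,X):
    c,s=np.cos(q[2]),np.sin(q[2]);X=np.array(X,float)
    return np.c_[q[0]+c*X[:,0]-s*X[:,1],q[1]+s*X[:,0]+c*X[:,1],X[:,2]]
E
python3 - <<'E'
from fit import *
p=camera('top')
X=[(-105,-90,8),(-105,90,12),(105,90,12),(5,-70,48),(-75,-70,48),(-75,70,108),(-75,30,108),(5,70,108),(5,30,108),(85,-70,108),(85,-30,108)]
uv=np.array([(494,475),(157,527),(97,142),(432,258),(467,413),(190,440),(275,430),(155,273),(240,263),(422,68),(342,78)])/4.2+[280,130]-.4
r=least_squares(lambda q:(proj(p,pose(q,X))-uv).ravel(),[534,-61,.1],loss='soft_l1')
print(r.x,(proj(p,pose(r.x,X))-uv).round(1).tolist())
print('leg',pose(r.x,[(80,-50,88),(80,50,88)]))
E
```

```text
[ 5.57763961e+02 -5.79549427e+01  1.26293529e-01] [[2.4, 0.3], [-0.4, 1.1], [-0.7, -0.8], [0.8, -0.2], [-0.1, 0.1], [-0.9, 0.4], [-0.6, -0.5], [0.9, 0.0], [0.8, -0.7], [-0.1, -0.2], [-0.6, 0.5]]
leg [[643.42470995 -97.48007583  88.        ]
 [630.82890348   1.72348085  88.        ]]
```

{"fn": "arm_command", "kwargs": {"rows": [[85,-24,-36,0,0,0,0],[85,-24,-36,0,0,0,0],[85,-24,-36,0,0,0,0],[85,-24,-36,0,0,0,0],[85,-24,-36,0,0,0,0],[85,-24,-36,0,0,0,0],[85,-24,-36,0,0,0,0],[85,-24,-36,0,0,0,0],[85,-24,-36,0,0,0,0],[85,-24,-36,0,0,0,0]], "grip_force": 100}}

```text
time_s: 1.4
eef_pos: [495.4, -271.0, 231.7]
eef_rot: [0.827, -0.563, 0.0, -0.0]
ft_force: [-0.1, -0.6, 0.2]
opening: 85.4
```

```bash
cat > log.py <<'E'
from h import *
import json
s=read_state();d={k:np.array(s[k]).round(4).tolist() for k in('time_s','joint_pos','dq','eef_pos','eef_rot','ft_force','opening')}
open('log.jsonl','a').write(json.dumps(d)+'\n');print(d)
E
python3 log.py
```

```text
{'time_s': 1.4, 'joint_pos': [-0.5447, 0.0551, 1.8436, 0.0, 1.2421, 0.6504], 'dq': [0.7687, 0.0615, -0.0658, -0.0008, -0.0011, 0.761], 'eef_pos': [495.3622, -270.9892, 231.6503], 'eef_rot': [0.8267, -0.5626, 0.0004, -0.0], 'ft_force': [-0.0605, -0.5586, 0.1742], 'opening': 85.3676}
```

{"fn": "arm_command", "kwargs": {"rows": [[85,-12,-18,0,4,0,-7],[85,-12,-18,0,4,0,-7],[85,-12,-18,0,4,0,-7],[85,0,0,0,4,0,-7],[85,0,0,0,4,0,-7],[85,0,0,0,4,0,-7],[85,0,0,0,0,0,0],[85,0,0,0,0,0,0],[85,0,0,0,0,0,0],[85,0,0,0,0,0,0]]}}

```text
time_s: 2.4
eef_pos: [524.9, -215.1, 235.2]
eef_rot: [0.954, -0.219, 0.114, -0.168]
ft_force: [0.0, -0.7, 0.2]
opening: 85.1
```

```bash
python3 log.py
```

```text
{'time_s': 2.4, 'joint_pos': [-0.678, -0.0048, 1.9522, 0.4417, 1.1687, -0.3964], 'dq': [0.0011, 0.0011, 0.0019, 0.0036, 0.0009, -0.0086], 'eef_pos': [524.8556, -215.1105, 235.1998], 'eef_rot': [0.9543, -0.2192, 0.1144, -0.1677], 'ft_force': [0.0251, -0.6632, 0.1974], 'opening': 85.1255}
```

```bash
cat > kin.py <<'E'
from h import *
from scipy.spatial.transform import Rotation as Ro
from scipy.optimize import least_squares
import json
def rot(a,t): return Ro.from_euler(a,t).as_matrix()
def fk(q,P):
    a,h,L2,e,L3,d6=P
    A=rot('z',q[0]);B=A@rot('y',q[1]);C=B@rot('y',q[2]);W=C@rot('z',q[3])@rot('y',q[4]);T=W@rot('z',q[5]+np.pi)
    return A@[a,0,h]+B@[0,0,L2]+C@[e,0,L3]+T@[0,0,d6],T
L=[json.loads(l) for l in open('log.jsonl')]
L+=[dict(joint_pos=[-1.23185,.26476,1.6054,0,1.27369,-.0369],eef_pos=[247.50,-627.19,229.94],eef_rot=[.82676,-.56255,-.00092,-.00066]),
 dict(joint_pos=[-1.232,.264,1.604,0,1.274,-.037],eef_pos=[247.731,-627.891,231.28],eef_rot=[.8268,-.5625,0,0])]
def res(P): return np.r_[np.concatenate([fk(l['joint_pos'],P)[0]-l['eef_pos'] for l in L]),.003*(P-P0)]
P0=np.array([0,300,400,0,400,200.])
P=least_squares(res,P0,x_scale=100).x
if __name__=='__main__':
    print(P.round(1),res(P).round(2))
    for l in L: print(np.degrees(Ro.from_matrix(fk(l['joint_pos'],P)[1].T@Ro.from_quat(l['eef_rot']).as_matrix()).as_rotvec()).round(2))
E
python3 kin.py
```

```text
[-62.9 389.  505.3  46.7 648.  410.6] [-13.25 -21.09  -1.6    0.05  -0.25   0.63 -23.46  -8.29   0.45 -23.49
  -8.47   0.52  -0.19   0.27   0.32   0.14   0.74   0.63]
[-0.  0. -0.]
[-0.    0.   -0.01]
[-0. -0. -0.]
[-0.    0.02 -0.01]
```

```bash
sed -i 's/a,h,L2,e,L3,d6=P/a,h,L2,e,L3,d6,b=P/; s/\[a,0,h\]/[a,b,h]/; s/400,200\.\]/400,200.,25]/' kin.py; python3 kin.py
```

```text
[-2.000e-01  2.537e+02  5.117e+02  2.900e+00  5.670e+02  3.476e+02
  2.490e+01] [ 0.02  0.    0.   -0.01  0.    0.02  0.05 -0.03  0.03 -0.06  0.04 -0.04
 -0.   -0.14  0.34  0.01  0.5   0.44 -0.  ]
[-0.  0. -0.]
[-0.    0.   -0.01]
[-0. -0. -0.]
[-0.    0.02 -0.01]
```

```bash
cat > ik.py <<'E'
from kin import *
lo=np.array([-2.63,-.94,.31,-1.31,0,-2.55]);hi=np.array([2.63,2.18,2.57,4.45,2.66,2.55])
yaw=0.126;RK=rot('z',yaw);RO=np.array([557.8,-58,0])
def tool(phi,sg,place,lift=0,x=80.,y=0,yawoff=0):
    Rb=RK@rot('z',(0 if place else np.pi)+yawoff)
    z=np.array([0,np.sin(phi),-np.cos(phi)]);xx=np.array([sg,0,0.]);T=np.c_[xx,np.cross(z,xx),z]
    pt=RO+RK@[x,y,8+lift]+Rb@[0,50,80]; T=Rb@T
    return pt+19*T[:,2],T
def ik(p,T,q0):
    def f(q):
        a,b=fk(q,P);return np.r_[(a-p)/100,Ro.from_matrix(b.T@T).as_rotvec()]
    q0=np.clip(q0,lo+.001,hi-.001)
    r=least_squares(f,q0,bounds=(lo,hi));return r.x,np.abs(r.fun).max()
E
cat > s.py <<'E'
from ik import *
rng=np.random.default_rng(0)
for sg in(1,-1):
  for ph in range(-80,81,10):
    out=[]
    for pl in(0,1):
        p,T=tool(np.radians(ph),sg,pl);S=[]
        for k in range(25):
            q,e=ik(p,T,rng.uniform(lo,hi))
            if e<1e-4 and not any(np.abs(q-s).max()<.05 for s in S):S.append(q)
        out.append(S)
    if all(out):
        print(sg,ph,'PICK',[s.round(2).tolist() for s in out[0]],'PLACE',[s.round(2).tolist() for s in out[1]])
    else: print(sg,ph,len(out[0]),len(out[1]))
E
time python3 s.py
```

```text
1 -80 PICK [[-0.58, 0.94, 1.44, 0.91, 1.89, 2.16]] PLACE [[0.46, 0.78, 1.77, -1.19, 1.61, 1.02]]
1 -70 PICK [[-0.57, 0.85, 1.48, 0.83, 1.77, 2.18]] PLACE [[0.44, 0.68, 1.8, -1.11, 1.48, 0.95]]
1 -60 PICK [[-0.54, 0.76, 1.53, 0.75, 1.65, 2.21]] PLACE [[0.41, 0.59, 1.83, -1.02, 1.35, 0.86]]
1 -50 PICK [[-0.51, 0.67, 1.57, 0.67, 1.52, 2.25]] PLACE [[0.36, 0.51, 1.84, -0.91, 1.24, 0.75]]
1 -40 PICK [[-0.46, 0.59, 1.62, 0.57, 1.4, 2.31]] PLACE [[0.3, 0.44, 1.86, -0.77, 1.13, 0.62]]
1 -30 PICK [[-0.41, 0.51, 1.67, 0.47, 1.28, 2.4]] PLACE [[0.22, 0.38, 1.86, -0.61, 1.04, 0.45]]
1 -20 PICK [[-0.34, 0.45, 1.72, 0.34, 1.16, 2.51]] PLACE [[0.14, 0.34, 1.86, -0.42, 0.98, 0.26]]
1 -10 0 1
1 0 0 1
1 10 0 1
1 20 0 1
1 30 0 1
1 40 0 1
1 50 PICK [[0.2, 0.48, 1.89, -1.0, 1.14, -2.44]] PLACE [[-0.39, 0.59, 1.71, 0.74, 1.43, -0.86]]
1 60 PICK [[0.26, 0.56, 1.88, -1.13, 1.26, -2.31]] PLACE [[-0.43, 0.68, 1.67, 0.82, 1.55, -0.92]]
1 70 PICK [[0.29, 0.65, 1.87, -1.23, 1.38, -2.2]] PLACE [[-0.46, 0.77, 1.63, 0.9, 1.67, -0.97]]
1 80 0 1
-1 -80 PICK [[-0.58, 0.94, 1.44, 0.91, 1.89, -0.98]] PLACE [[0.46, 0.78,
[... 319 characters left out ...]
-2.39]]
-1 -40 PICK [[-0.46, 0.59, 1.62, 0.57, 1.4, -0.83]] PLACE [[0.3, 0.44, 1.86, -0.77, 1.13, -2.53]]
-1 -30 1 0
-1 -20 1 0
-1 -10 1 0
-1 0 1 0
-1 10 1 0
-1 20 1 0
-1 30 PICK [[0.06, 0.37, 1.88, -0.65, 0.97, 0.34]] PLACE [[-0.28, 0.44, 1.77, 0.52, 1.2, 2.48]]
-1 40 PICK [[0.14, 0.42, 1.89, -0.84, 1.04, 0.53]] PLACE [[-0.34, 0.51, 1.74, 0.64, 1.31, 2.37]]
-1 50 PICK [[0.2, 0.48, 1.89, -1.0, 1.14, 0.7]] PLACE [[-0.39, 0.59, 1.71, 0.74, 1.43, 2.29]]
-1 60 PICK [[0.26, 0.56, 1.88, -1.13, 1.26, 0.83]] PLACE [[-0.43, 0.68, 1.67, 0.82, 1.55, 2.22]]
-1 70 PICK [[0.29, 0.65, 1.87, -1.23, 1.38, 0.94]] PLACE [[-0.46, 0.77, 1.63, 0.9, 1.67, 2.17]]
-1 80 0 1
real	2m19.187s
user	2m15.021s
sys	0m0.275s
```

```bash
cat > plan.py <<'E'
from ik import *
def cur():
    s=read_state();return np.array(s['joint_pos']),np.array(s['eef_pos']),Ro.from_quat(s['eef_rot']).as_matrix()
def rows(q0,q1,N,pose=None,smooth=True,nd=0):
    """joint interpolation to rows of tool twists"""
    p,T=pose if pose else fk(q0,P)
    out=[];zmin=[]
    for k in range(1,N+1):
        u=k/N; u=u if not smooth else .5*u+.5*u*u*(3-2*u)
        pt,Tt=fk(q0+u*(q1-q0),P)
        d=(T.T@(pt-p)).round(nd);r=np.degrees(Ro.from_matrix(T.T@Tt).as_rotvec()).round(1)
        p=p+T@d;T=T@Ro.from_rotvec(np.radians(r)).as_matrix();out.append([*d.tolist(),*r.tolist()]);zmin.append(p.round().tolist())
    return out,(p,T),zmin
def show(out,jaw):
    for i in range(0,len(out),10):print([[jaw]+[float(f'{v:g}') for v in o] for o in out[i:i+10]])
E
python3 - <<'E'
from plan import *
q,p,T=cur();ph=np.radians(40)
pk=tool(ph,-1,0);pre=tool(ph,-1,0,lift=90)
qp,e1=ik(*pk,[.14,.42,1.89,-.84,1.04,.53]);qr,e2=ik(*pre,qp)
print(pk[0],qp.round(3),pre[0],qr.round(3),e1,e2)
o,_,z=rows(q,qr,20,(p,T));show(o,85);print(z)
E
```

```text
[ 644.98390816 -109.6664216    73.44515558] [ 0.14   0.417  1.887 -0.841  1.04   0.533] [ 644.98390816 -109.6664216   163.44515558] [ 0.14   0.304  1.844 -0.782  1.147  0.406] 1.1937117960769683e-14 2.1368862235249254e-12
[[85, -4.0, -0.0, 8.0, -1.5, -1.4, -0.6], [85, -5.0, -1.0, 8.0, -1.9, -1.7, -0.7], [85, -4.0, -1.0, 10.0, -2.3, -1.8, -1.0], [85, -5.0, -1.0, 11.0, -2.6, -1.9, -1.1], [85, -3.0, -1.0, 10.0, -3.0, -1.8, -1.3], [85, -2.0, -2.0, 10.0, -3.4, -1.7, -1.5], [85, 0.0, -2.0, 9.0, -3.6, -1.4, -1.6], [85, 2.0, -3.0, 7.0, -3.9, -1.2, -1.7], [85, 3.0, -4.0, 6.0, -4.0, -0.8, -1.8], [85, 6.0, -4.0, 4.0, -4.2, -0.3, -1.9]]
[[85, 7.0, -5.0, 2.0, -4.1, -0.0, -1.9], [85, 9.0, -6.0, -0.0, -4.2, 0.4, -1.8], [85, 11.0, -6.0, -2.0, -4.0, 0.8, -1.9], [85, 12.0, -6.0, -4.0, -3.8, 1.2, -1.7], [85, 13.0, -6.0, -6.0, -3.6, 1.4, -1.6], [85, 13.0, -6.0, -6.0, -3.2, 1.5, -1.5], [85, 13.0, -6.0, -8.0, -3.0, 1.7, -1.3], [85, 13.0, -5.0, -7.0, -2.5, 1.6, -1.2], [85, 11.0, -5.0, -7.0, -2.1, 1.6, -0.9], [85, 10.0, -4.0, -6.0, -1.7, 1.3, -0.8]]
[[524.0, -211.0, 227.0], [522.0, -206.0, 220.0], [521.0, -201.0, 210.0], [518.0, -196.0, 199.0], [517.0, -192.0, 190.0], [517.0, -188.0, 180.0], [518.0, -185.0, 171.0], [521.0, -182.0, 165.0], [524.0, -179.0, 158.0], [531.0, -177.0, 154.0], [538.0, -174.0, 151.0], [548.0, -169.0, 149.0], [560.0, -165.0, 148.0], [573.0, -159.0, 149.0], [586.0, -152.0, 151.0], [600.0, -144.0, 153.0], [613.0, -135.0, 156.0], [626.0, -126.0, 158.0], [636.0, -117.0, 161.0], [645.0, -110.0, 163.0]]
```

{"fn": "arm_command", "kwargs": {"rows": [[85,-4,0,8,-1.5,-1.4,-0.6],[85,-5,-1,8,-1.9,-1.7,-0.7],[85,-4,-1,10,-2.3,-1.8,-1.0],[85,-5,-1,11,-2.6,-1.9,-1.1],[85,-3,-1,10,-3.0,-1.8,-1.3],[85,-2,-2,10,-3.4,-1.7,-1.5],[85,0,-2,9,-3.6,-1.4,-1.6],[85,2,-3,7,-3.9,-1.2,-1.7],[85,3,-4,6,-4.0,-0.8,-1.8],[85,6,-4,4,-4.2,-0.3,-1.9]]}}

```text
time_s: 3.4
eef_pos: [531.2, -176.5, 153.5]
eef_rot: [0.992, -0.099, -0.041, 0.074]
ft_force: [-0.2, -0.5, -0.3]
opening: 85.1
```

{"fn": "arm_command", "kwargs": {"rows": [[85,7,-5,2,-4.1,0,-1.9],[85,9,-6,0,-4.2,0.4,-1.8],[85,11,-6,-2,-4.0,0.8,-1.9],[85,12,-6,-4,-3.8,1.2,-1.7],[85,13,-6,-6,-3.6,1.4,-1.6],[85,13,-6,-6,-3.2,1.5,-1.5],[85,13,-6,-8,-3.0,1.7,-1.3],[85,13,-5,-7,-2.5,1.6,-1.2],[85,11,-5,-7,-2.1,1.6,-0.9],[85,10,-4,-6,-1.7,1.3,-0.8]]}}

```text
time_s: 4.4
eef_pos: [645.9, -108.1, 162.9]
eef_rot: [0.938, 0.06, 0.023, 0.341]
ft_force: [0.1, -0.3, -0.0]
opening: 84.8
```

```bash
python3 log.py; python3 - <<'E'
from plan import *
q,p,T=cur();pk=tool(np.radians(40),-1,0)
print('pos err',fk(q,P)[0]-p,'togo tool',T.T@(pk[0]-p),np.degrees(Ro.from_matrix(T.T@pk[1]).as_rotvec()))
c=camera('scene');im=cv2.resize(c['image'][60:300,200:520],None,fx=2.4,fy=2.4,interpolation=cv2.INTER_CUBIC)
cv2.imwrite('pics/pre.png',im[:,:,::-1])
E
```

```text
{'time_s': 4.4, 'joint_pos': [0.1424, 0.3044, 1.8456, -0.7839, 1.1449, 0.409], 'dq': [0.2283, 0.0976, -0.0399, -0.3475, 0.0007, 0.2191], 'eef_pos': [645.9276, -108.073, 162.8729], 'eef_rot': [0.9377, 0.0599, 0.023, 0.3414], 'ft_force': [0.1188, -0.3231, -0.0499], 'opening': 84.7946}
pos err [ 0.01736423  0.02733944 -0.02259467] togo tool [ -1.34363623 -56.38423101  69.42449714] [ 0.01711194 -0.19107998  0.02473709]
```

View pics/pre.png

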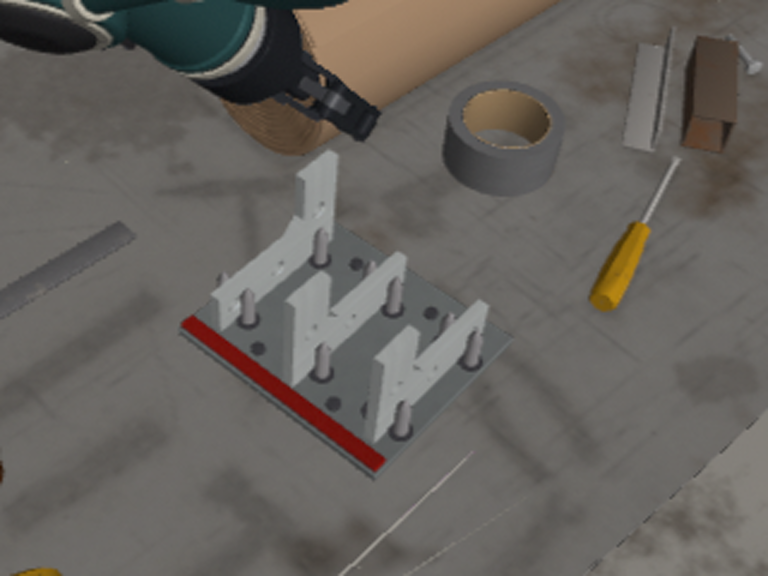

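```bash
python3 - <<'E'
from fit import *
p=camera('scene');t=camera('top')
X=[(-105,90,8),(-105,-90,8),(105,90,4),(85,-70,108),(75,-30,108),(-75,30,108),(-75,-70,48),(5,-70,48),(5,30,108)]
uv=np.array([(373,472),(512,341),(182,331),(337,153),(298,168),(418,328),(487,303),(405,255),(328,272)])/2.4+[200,60]
q0=np.array([557.8,-58,.126])
print((proj(p,pose(q0,X))-uv).round(1).tolist())
X2=[(-105,-90,8),(-105,90,12),(105,90,12),(5,-70,48),(-75,-70,48),(-75,70,108),(-75,30,108),(5,70,108),(5,30,108),(85,-70,108),(85,-30,108)]
uv2=np.array([(494,475),(157,527),(97,142),(432,258),(467,413),(190,440),(275,430),(155,273),(240,263),(422,68),(342,78)])/4.2+[280,130]-.4
for f in(lambda q:(proj(p,pose(q,X))-uv).ravel(),lambda q:np.r_[(proj(p,pose(q,X))-uv).ravel(),(proj(t,pose(q,X2))-uv2).ravel()]):
  r=least_squares(f,q0,loss='soft_l1',x_scale=[10,10,.1]);print(r.x,r.fun.round(1))
E
```

```text
[[0.2, 1.4], [0.5, -2.2], [-2.8, -1.0], [-4.3, -2.1], [2.1, 4.8], [-5.4, -1.6], [-4.6, -1.7], [-3.3, -2.9], [-3.2, -2.2]]
[ 5.51767548e+02 -5.98611411e+01  1.11582714e-01] [ 2.2  3.1  3.5 -0.1 -0.1 -0.4 -0.7 -1.   5.5  5.9 -2.7  0.2 -1.5  0.3
 -0.  -1.4 -0.3 -0.9]
[ 5.56371262e+02 -5.82543732e+01  1.20763793e-01] [ 0.5  1.9  1.2 -1.6 -2.2 -0.9 -3.5 -1.8  2.9  5.  -4.9 -1.1 -3.9 -1.1
 -2.5 -2.5 -2.6 -1.9  2.3  1.2 -0.5  1.6 -0.4 -0.4  1.1  0.6 -0.1  0.9
 -1.   1.  -0.6  0.2  1.1  0.5  1.  -0.1  0.4  0.6 -0.2  1.2]
```

```bash
python3 - <<'E'
from fit import *
p=camera('scene');t=camera('top')
X=[(-105,90,8),(-105,-90,8),(105,90,4),(75,-70,108),(85,-30,108),(-85,30,108),(-85,-70,48),(-5,-70,48),(-5,30,108)]
uv=np.array([(373,472),(512,341),(182,331),(337,153),(298,168),(418,328),(487,303),(405,255),(328,272)])/2.4+[200,60]
q0=np.array([557.8,-58,.126])
print((proj(p,pose(q0,X))-uv).round(1).tolist())
X2=[(-105,-90,8),(-105,90,12),(105,90,12),(5,-70,48),(-75,-70,48),(-75,70,108),(-75,30,108),(5,70,108),(5,30,108),(85,-70,108),(85,-30,108)]
uv2=np.array([(494,475),(157,527),(97,142),(432,258),(467,413),(190,440),(275,430),(155,273),(240,263),(422,68),(342,78)])/4.2+[280,130]-.4
for f in(lambda q:(proj(p,pose(q,X))-uv).ravel(),lambda q:np.r_[(proj(p,pose(q,X))-uv).ravel(),(proj(t,pose(q,X2))-uv2).ravel()]):
  r=least_squares(f,q0,loss='soft_l1',x_scale=[10,10,.1]);print(r.x,r.fun.round(1))
E
```

```text
[[0.2, 1.4], [0.5, -2.2], [-2.8, -1.0], [-0.4, 0.3], [-1.8, 2.2], [-0.8, 1.5], [-0.3, 1.0], [0.7, -0.4], [1.0, 0.7]]
[ 5.58706939e+02 -5.95647384e+01  1.21622235e-01] [ 0.2  0.6  0.7 -2.7 -2.4 -1.9  0.1 -0.3 -1.3  1.5 -0.7  0.8 -0.   0.5
  1.1 -0.9  1.3 -0.1]
[ 5.57978121e+02 -5.84541190e+01  1.24804823e-01] [ 0.2  1.2  0.6 -2.4 -2.6 -1.2 -0.2  0.1 -1.7  2.1 -0.7  1.3 -0.2  0.9
  0.8 -0.5  1.1  0.5  2.5  0.3 -0.2  0.9 -0.4 -0.9  1.1 -0.3  0.1  0.
 -0.7  0.2 -0.4 -0.6  1.2 -0.1  1.1 -0.9  0.2 -0.2 -0.3  0.4]
```

{"fn": "arm_command", "kwargs": {"rows": [[85,0,-6.4,7.7,0,0,0],[85,0,-6.4,7.7,0,0,0],[85,0,-6.4,7.7,0,0,0],[85,0,-6.4,7.7,0,0,0],[85,0,-6.4,7.7,0,0,0],[85,0,-6.4,7.7,0,0,0],[85,0,-6.4,7.7,0,0,0],[85,0,-6.4,7.7,0,0,0],[85,0,-6.4,7.7,0,0,0],[85,0,0,0,0,0,0]]}}

```text
time_s: 5.65
eef_pos: [643.7, -110.3, 70.4]
eef_rot: [0.938, 0.06, 0.02, 0.341]
ft_force: [-0.8, -0.6, 0.0]
opening: 85.3
```

{"fn": "arm_command", "kwargs": {"rows": [[50,0,0,0,0,0,0],[30,0,0,0,0,0,0],[20,0,0,0,0,0,0],[15,0,0,0,0,0,0],[5,0,0,0,0,0,0],[0,0,0,0,0,0,0],[0,0,0,0,0,0,0],[0,0,0,0,0,0,0],[0,0,0,0,0,0,0],[0,0,0,0,0,0,0]]}}

```text
time_s: 6.65
eef_pos: [645.0, -110.3, 73.1]
eef_rot: [0.938, 0.059, 0.022, 0.341]
ft_force: [-2.0, 1.4, 4.2]
opening: 8.6
```

```bash
python3 log.py; python3 - <<'E'
from plan import *
RO[:]=[558,-58.4,0];q,p,T=cur();pk=tool(np.radians(40),-1,0)
print('togo',T.T@(pk[0]-p))
for lift in(150,):
  up=tool(np.radians(40),-1,0,lift=lift);over=tool(np.radians(40),-1,1,lift=lift)
  qu,e=ik(*up,q);qo,e2=ik(*over,[-.34,.4,1.7,.6,1.4,2.2]);print(e,e2,qu.round(2),qo.round(2))
  Tb=T.T@RK@rot('z',np.pi)   # bracket in tool
  o,_,z=rows(qu,qo,40)
  C=np.array([[s*5,y,h] for s in(-1,1) for y,h in((20,-80),(-120,-80),(20,20),(-20,20),(-120,-40))])
  for u in np.linspace(0,1,11):
    a,b=fk(qu+u*(qo-qu),P);g=a-19*b[:,2];W=g+C@(b@Tb).T
    i=W[:,2].argmin();print(round(u,1),a.round(),'low',W[i].round(),'xmax',W[:,0].max().round(),'wrist',(a-348*b[:,2]).round())
  print(np.abs(o).max(0))
E
```

```text
{'time_s': 6.65, 'joint_pos': [0.1389, 0.4163, 1.889, -0.8417, 1.0382, 0.5334], 'dq': [-0.001, -0.0, -0.0012, -0.0011, 0.0013, 0.0002], 'eef_pos': [645.0402, -110.261, 73.0714], 'eef_rot': [0.9379, 0.0592, 0.0217, 0.3411], 'ft_force': [-2.0439, 1.4119, 4.2344], 'opening': 8.5696}
togo [ 0.16718273  0.10606526 -0.39872908]
1.1368683772161603e-15 5.721836607709227e-08 [ 0.14  0.24  1.8  -0.75  1.22  0.33] [-0.34  0.35  1.66  0.61  1.51  2.51]
0.0 [ 645. -110.  223.] low [634.  22. 158.] xmax 651.0 wrist [617. 112. 490.]
0.1 [ 621. -110.  200.] low [ 622. -110.  134.] xmax 656.0 wrist [628.  83. 490.]
0.2 [ 601. -103.  181.] low [608. -98. 116.] xmax 679.0 wrist [638.  52. 491.]
0.3 [585. -91. 167.] low [598. -84. 103.] xmax 699.0 wrist [646.  22. 491.]
0.4 [574. -75. 158.] low [592. -69.  95.] xmax 712.0 wrist [652. -10. 491.]
0.5 [570. -57. 154.] low [590. -52.  92.] xmax 717.0 wrist [658. -42. 491.]
0.6 [571. -38. 157.] low [589. -45.  93.] xmax 715.0 wrist [661. -75. 491.]
0.7 [578. -20. 165.] low [591. -28. 100.] xmax 706.0 wrist [ 663. -108.  491.]
0.8 [591.  -5. 179.] low [598. -10. 113.] xmax 690.0 wrist [ 663. -141.  491.]
0.9 [608.   7. 198.] low [609.   7. 132.] xmax 671.0 wrist [ 661. -175.  490.]
1.0 [630.  13. 223.] low [ 641. -118.  158.] xmax 651.0 wrist [ 658. -209.  490.]
[7.  3.  4.  1.4 2.7 5.3]
```

```bash
cat > swing.py <<'E'
from plan import *
RO[:]=[558,-58.4,0];q,p,T=cur();ph=np.radians(40)
qu,_=ik(*tool(ph,-1,0,lift=100),[.14,.3,1.85,-.78,1.15,.4]);qo,_=ik(*tool(ph,-1,1,lift=100),[-.34,.4,1.7,.6,1.4,2.4])
Tb=tool(ph,-1,0)[1].T@RK@rot('z',np.pi)
C=np.array([[s*5,y,h] for s in(-1,1) for y,h in((20,-80),(-120,-80),(20,20),(-20,20),(-120,-40))])
def path(u): 
    r=qu+u*(qo-qu);r[1]-=.2*np.sin(np.pi*u)**1;return r
if __name__=='__main__':
  print(qu.round(2),qo.round(2))
  p,T=fk(qu,P);N=40;o=[]
  for k in range(1,N+1):
    u=k/N;u=.4*u+.6*u*u*(3-2*u);a,b=fk(path(u),P)
    d=(T.T@(a-p)).round();r=np.degrees(Ro.from_matrix(T.T@b).as_rotvec()).round(1)
    p=p+T@d;T=T@Ro.from_rotvec(np.radians(r)).as_matrix();o.append([0]+(d+0).astype(int).tolist()+(r+0).tolist())
    if k%4==0:
      W=p-19*T[:,2]+C@(T@Tb).T;i=W[:,2].argmin();print(k,p.round(),'low',W[i].round(),W[:,0].max().round())
  for i in range(0,N,10):print(o[i:i+10])
E
python3 swing.py
```

```text
[ 0.14  0.29  1.84 -0.78  1.16  0.39] [-0.34  0.4   1.69  0.62  1.44  2.47]
4 [ 633. -111.  182.] low [ 634. -114.  116.] 650.0
8 [ 616. -109.  196.] low [ 625. -107.  130.] 673.0
12 [ 600. -101.  210.] low [619. -94. 147.] 700.0
16 [587. -83. 219.] low [614. -77. 159.] 719.0
20 [581. -61. 222.] low [612. -58. 164.] 726.0
24 [582. -37. 215.] low [609. -47. 156.] 722.0
28 [591. -16. 203.] low [609. -24. 140.] 707.0
32 [604.   0. 190.] low [612.  -4. 125.] 686.0
36 [619.  10. 180.] low [618.  11. 114.] 665.0
40 [629.  13. 174.] low [ 641. -119.  108.] 651.0
[[0, -3, 1, -1, 0.7, -0.4, 2.2], [0, -2, 2, -2, 0.8, -0.4, 2.6], [0, -4, 1, -2, 0.9, -0.5, 3.0], [0, -3, 2, -2, 1.1, -0.6, 3.3], [0, -4, 2, -3, 1.1, -0.7, 3.7], [0, -3, 2, -3, 1.2, -0.9, 4.0], [0, -4, 3, -3, 1.3, -0.9, 4.2], [0, -4, 2, -4, 1.3, -1.0, 4.5], [0, -4, 2, -3, 1.4, -1.2, 4.7], [0, -3, 2, -4, 1.3, -1.4, 4.9]]
[[0, -4, 1, -5, 1.4, -1.4, 5.1], [0, -4, 2, -4, 1.3, -1.7, 5.2], [0, -5, 1, -4, 1.2, -1.8, 5.3], [0, -4, 1, -4, 1.2, -1.9, 5.4], [0, -5, 0, -3, 1.0, -2.1, 5.4], [0, -5, 0, -3, 0.8, -2.3, 5.5], [0, -5, 0, -3, 0.7, -2.3, 5.5], [0, -5, 0, -2, 0.5, -2.5, 5.5], [0, -6, 0, -1, 0.2, -2.6, 5.5], [0, -6, 0, 0, 0.0, -2.5, 5.4]]
[[0, -6, 0, 0, -0.3, -2.7, 5.5], [0, -6, 0, 2, -0.6, -2.6, 5.4], [0, -6, 0, 1, -0.7, -2.5, 5.3], [0, -6, 0, 3, -1.0, -2.5, 5.3], [0, -6, 0, 3, -1.3, -2.4, 5.2], [0, -6, 0, 4, -1.4, -2.2, 5.1], [0, -5, -1, 4, -1.5, -2.1, 5.0], [0, -5, 0, 4, -1.7, -2.0, 4.9], [0, -5, -1, 4, -1.8, -1.8, 4.8], [0, -5, 0, 4, -1.8, -1.6, 4.6]]
[[0, -4, -1, 4, -1.9, -1.5, 4.4], [0, -4, -1, 4, -1.8, -1.3, 4.2], [0, -5, -1, 4, -1.8, -1.2, 4.0], [0, -3, -1, 3, -1.8, -1.0, 3.8], [0, -4, -1, 3, -1.7, -0.9, 3.5], [0, -4, -1, 2, -1.5, -0.8, 3.2], [0, -3, -1, 2, -1.5, -0.6, 2.9], [0, -3, -1, 2, -1.3, -0.5, 2.6], [0, -3, 0, 1, -1.1, -0.5, 2.3], [0, -2, -1, 1, -1.0, -0.4, 1.9]]
```

{"fn": "arm_command", "kwargs": {"rows": [[0,0,3,-4,0,0,0],[0,0,6,-8,0,0,0],[0,0,6,-8,0,0,0],[0,0,8,-9,0,0,0],[0,0,8,-9,0,0,0],[0,0,8,-9,0,0,0],[0,0,8,-9,0,0,0],[0,0,8,-9,0,0,0],[0,0,6,-8,0,0,0],[0,0,3,-4,0,0,0]]}}

```text
time_s: 7.65
eef_pos: [645.5, -109.8, 174.4]
eef_rot: [0.938, 0.059, 0.023, 0.341]
ft_force: [0.3, 0.1, -3.1]
opening: 8.9
```

```bash
python3 log.py; python3 - <<'E'
from h import *
s=[camera('scene'),camera('top')]
a=cv2.resize(s[0]['image'][60:260,230:430],None,fx=2,fy=2);b=cv2.resize(s[1]['image'][80:280,240:440],None,fx=2,fy=2)
cv2.imwrite('pics/lift.png',np.hstack([a,b])[:,:,::-1])
E
```

```text
{'time_s': 7.65, 'joint_pos': [0.1394, 0.2912, 1.8384, -0.7766, 1.1586, 0.392], 'dq': [0.0039, -0.0424, -0.0207, 0.0334, 0.0549, -0.0554], 'eef_pos': [645.4927, -109.77, 174.3852], 'eef_rot': [0.938, 0.059, 0.0226, 0.3409], 'ft_force': [0.2947, 0.0592, -3.1353], 'opening': 8.8837}
```

View pics/lift.png

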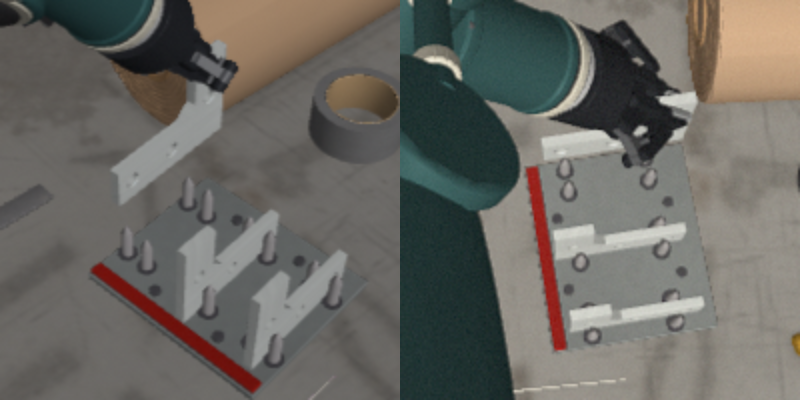

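{"fn": "arm_command", "kwargs": {"rows": [[0,-3,1,-1,0.7,-0.4,2.2],[0,-2,2,-2,0.8,-0.4,2.6],[0,-4,1,-2,0.9,-0.5,3.0],[0,-3,2,-2,1.1,-0.6,3.3],[0,-4,2,-3,1.1,-0.7,3.7],[0,-3,2,-3,1.2,-0.9,4.0],[0,-4,3,-3,1.3,-0.9,4.2],[0,-4,2,-4,1.3,-1.0,4.5],[0,-4,2,-3,1.4,-1.2,4.7],[0,-3,2,-4,1.3,-1.4,4.9]]}}

```text
time_s: 8.75
eef_pos: [606.7, -106.3, 201.2]
eef_rot: [0.936, -0.265, 0.057, 0.226]
ft_force: [0.4, -0.2, -4.1]
opening: 8.7
```

{"fn": "arm_command", "kwargs": {"rows": [[0,-4,1,-5,1.4,-1.4,5.1],[0,-4,2,-4,1.3,-1.7,5.2],[0,-5,1,-4,1.2,-1.8,5.3],[0,-4,1,-4,1.2,-1.9,5.4],[0,-5,0,-3,1.0,-2.1,5.4],[0,-5,0,-3,0.8,-2.3,5.5],[0,-5,0,-3,0.7,-2.3,5.5],[0,-5,0,-2,0.5,-2.5,5.5],[0,-6,0,-1,0.2,-2.6,5.5],[0,-6,0,0,0.0,-2.5,5.4]]}}

```text
time_s: 9.75
eef_pos: [579.6, -61.5, 220.8]
eef_rot: [0.727, -0.685, -0.005, 0.051]
ft_force: [-0.3, -0.4, -4.4]
opening: 8.7
```

```bash
python3 log.py
```

```text
{'time_s': 9.75, 'joint_pos': [-0.1032, 0.1458, 1.7679, -0.0789, 1.2988, 1.4315], 'dq': [-0.1482, 0.0235, -0.0307, 0.4353, 0.0763, 0.6686], 'eef_pos': [579.6033, -61.5197, 220.845], 'eef_rot': [0.727, -0.6847, -0.0047, 0.0514], 'ft_force': [-0.2537, -0.3956, -4.3712], 'opening': 8.7221}
```

On the planned path; continue the swing.

{"fn": "arm_command", "kwargs": {"rows": [[0,-6,0,0,-0.3,-2.7,5.5],[0,-6,0,2,-0.6,-2.6,5.4],[0,-6,0,1,-0.7,-2.5,5.3],[0,-6,0,3,-1.0,-2.5,5.3],[0,-6,0,3,-1.3,-2.4,5.2],[0,-6,0,4,-1.4,-2.2,5.1],[0,-5,-1,4,-1.5,-2.1,5.0],[0,-5,0,4,-1.7,-2.0,4.9],[0,-5,-1,4,-1.8,-1.8,4.8],[0,-5,0,4,-1.8,-1.6,4.6]]}}

```text
time_s: 10.75
eef_pos: [596.7, -7.0, 195.6]
eef_rot: [-0.345, 0.917, 0.2, 0.011]
ft_force: [0.7, 0.9, -4.0]
opening: 8.7
```

{"fn": "arm_command", "kwargs": {"rows": [[0,-4,-1,4,-1.9,-1.5,4.4],[0,-4,-1,4,-1.8,-1.3,4.2],[0,-5,-1,4,-1.8,-1.2,4.0],[0,-3,-1,3,-1.8,-1.0,3.8],[0,-4,-1,3,-1.7,-0.9,3.5],[0,-4,-1,2,-1.5,-0.8,3.2],[0,-3,-1,2,-1.5,-0.6,2.9],[0,-3,-1,2,-1.3,-0.5,2.6],[0,-3,0,1,-1.1,-0.5,2.3],[0,-2,-1,1,-1.0,-0.4,1.9]]}}

```text
time_s: 11.75
eef_pos: [629.1, 13.0, 172.5]
eef_rot: [-0.058, 0.938, 0.342, -0.022]
ft_force: [0.3, 0.2, -4.9]
opening: 9.1
```

```bash
python3 log.py; python3 - <<'E'
from swing import *
s=[camera('scene'),camera('top')]
q,p,T=cur();t=tool(ph,-1,1,lift=100);print('togo',(T.T@(t[0]-p)).round(1),np.degrees(Ro.from_matrix(T.T@t[1]).as_rotvec()).round(2))
a=cv2.resize(s[0]['image'][60:260,230:430],None,fx=2,fy=2);b=cv2.resize(s[1]['image'][80:280,240:440],None,fx=2,fy=2)
cv2.imwrite('pics/turn.png',np.hstack([a,b])[:,:,::-1])
# predicted bracket corners with ideal grasp
Rb=T@Tb;g=p-19*T[:,2]
for n,c in(('top',s[1]),('scene',s[0])):
    print(n,[(k,u.round(1).tolist()) for k,u in zip(('bareTop','bareBot','legTopIn','legTopOut','legBot'),proj(c,g+np.array([[0,-120,-40],[0,-120,-80],[0,-20,20],[0,20,20],[0,20,-80]])@Rb.T))])
E
```

```text
{'time_s': 11.75, 'joint_pos': [-0.3444, 0.4006, 1.6947, 0.6179, 1.4396, 2.4658], 'dq': [-0.0619, 0.0765, -0.0054, 0.1626, 0.0276, 0.2085], 'eef_pos': [629.0532, 12.9871, 172.5468], 'eef_rot': [-0.0575, 0.9376, 0.3421, -0.0219], 'ft_force': [0.3433, 0.2367, -4.8661], 'opening': 9.0713}
togo [-0.9  1.2 -0.8] [ 0.09 -0.   -0.14]
top [('bareTop', [383.7, 141.7]), ('bareBot', [380.8, 148.7]), ('legTopIn', [333.2, 138.2]), ('legTopOut', [310.9, 141.5]), ('legBot', [312.0, 159.0])]
scene [('bareTop', [339.7, 107.7]), ('bareBot', [338.7, 123.5]), ('legTopIn', [302.8, 109.4]), ('legTopOut', [286.1, 121.4]), ('legBot', [288.1, 162.6])]
```

View pics/turn.png

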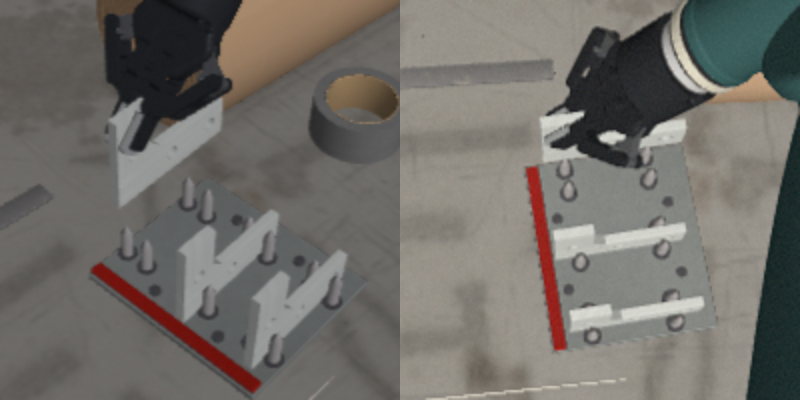

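{"fn": "arm_command", "kwargs": {"rows": [[0,0,-5,6,0,0,0],[0,0,-5,6,0,0,0],[0,0,-5,6,0,0,0],[0,0,-5,6,0,0,0],[0,0,-5,6,0,0,0],[0,0,-5,6,0,0,0],[0,0,-3,4,0,0,0],[0,0,-3,3,0,0,0],[0,0,0,0,0,0,0],[0,0,0,0,0,0,0]]}}

```text
time_s: 12.85
eef_pos: [629.2, 13.6, 116.9]
eef_rot: [-0.059, 0.938, 0.342, -0.021]
ft_force: [0.2, 0.4, -4.7]
opening: 8.6
```

```bash
python3 log.py; python3 - <<'E'
from swing import *
s=[camera('scene'),camera('top')]
q,p,T=cur();t=tool(ph,-1,1);print('togo',(T.T@(t[0]-p)).round(1),np.degrees(Ro.from_matrix(T.T@t[1]).as_rotvec()).round(2))
print('rack frame grasp',RK.T@(p-19*T[:,2]-RO))
a=cv2.resize(s[0]['image'][100:220,250:370],None,fx=3.3,fy=3.3);b=cv2.resize(s[1]['image'][110:230,290:410],None,fx=3.3,fy=3.3)
cv2.imwrite('pics/down.png',np.hstack([a,b])[:,:,::-1])
E
```

```text
{'time_s': 12.85, 'joint_pos': [-0.3436, 0.4597, 1.7258, 0.6273, 1.3656, 2.4101], 'dq': [0.0016, -0.0078, -0.0049, 0.0001, 0.0022, 0.0013], 'eef_pos': [629.1543, 13.5615, 116.9213], 'eef_rot': [-0.0588, 0.9376, 0.3421, -0.0213], 'ft_force': [0.1619, 0.3878, -4.7402], 'opening': 8.5684}
togo [ -0.1 -28.3  33.5] [ 0.07  0.07 -0.  ]
rack frame grasp [ 79.80845766  50.08683902 131.81588596]
```

View pics/down.png

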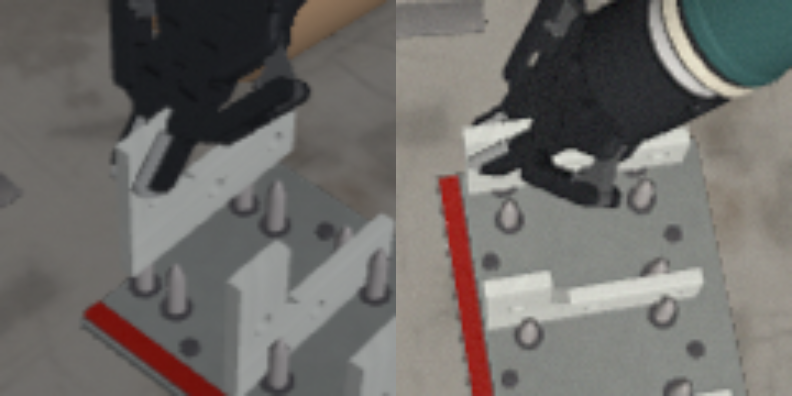

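{"fn": "arm_command", "kwargs": {"rows": [[0,0,-3,3.5,0,0,0],[0,0,-3,3.5,0,0,0],[0,0,-3,3.5,0,0,0],[0,0,-3,3.5,0,0,0],[0,0,-3,3.5,0,0,0],[0,0,-3,3.5,0,0,0],[0,0,-3,3.5,0,0,0],[0,0,-3,3.5,0,0,0],[0,0,0,0,0,0,0],[0,0,0,0,0,0,0]]}}

```text
time_s: 13.95
eef_pos: [629.0, 13.3, 79.8]
eef_rot: [-0.059, 0.938, 0.342, -0.022]
ft_force: [-0.2, 0.1, -3.9]
opening: 9.2
```

```bash
python3 log.py
```

```text
{'time_s': 13.95, 'joint_pos': [-0.3439, 0.5042, 1.7403, 0.635, 1.3186, 2.3744], 'dq': [-0.0006, -0.0077, -0.0044, 0.0016, 0.0001, 0.0007], 'eef_pos': [628.9952, 13.3097, 79.791], 'eef_rot': [-0.0588, 0.9376, 0.3421, -0.0215], 'ft_force': [-0.1553, 0.1167, -3.927], 'opening': 9.173}
```

{"fn": "arm_command", "kwargs": {"rows": [[0,0,-1,1.2,0,0,0],[0,0,-1,1.2,0,0,0],[0,0,-1,1.2,0,0,0],[0,0,-0.8,1,0,0,0],[0,0,-0.4,0.4,0,0,0],[0,0,0,0,0,0,0],[0,0,0,0,0,0,0],[0,0,0,0,0,0,0],[0,0,0,0,0,0,0],[0,0,0,0,0,0,0]]}}

```text
time_s: 14.95
eef_pos: [629.1, 13.3, 73.5]
eef_rot: [-0.059, 0.938, 0.342, -0.021]
ft_force: [0.7, 0.9, -3.7]
opening: 8.7
```

```bash
python3 log.py
```

```text
{'time_s': 14.95, 'joint_pos': [-0.3439, 0.512, 1.7423, 0.6366, 1.3104, 2.3682], 'dq': [0.001, 0.0015, 0.0009, 0.0009, -0.0007, 0.0003], 'eef_pos': [629.0884, 13.3012, 73.4795], 'eef_rot': [-0.0589, 0.9376, 0.3421, -0.0213], 'ft_force': [0.6613, 0.8996, -3.6996], 'opening': 8.6858}
```

{"fn": "arm_command", "kwargs": {"rows": [[0,0,-0.4,0.5,0,0,0],[0,0,0,0,0,0,0],[15,0,0,0,0,0,0],[25,0,0,0,0,0,0],[40,0,0,0,0,0,0],[60,0,0,0,0,0,0],[70,0,0,0,0,0,0],[70,0,0,0,0,0,0],[70,0,0,0,0,0,0],[70,0,0,0,0,0,0]]}}

```text
time_s: 15.95
eef_pos: [629.1, 13.3, 72.7]
eef_rot: [-0.059, 0.938, 0.342, -0.021]
ft_force: [-0.3, 1.2, -0.1]
opening: 69.8
```

{"fn": "arm_command", "kwargs": {"rows": [[70,0,3,-4,0,0,0],[70,0,6,-8,0,0,0],[70,0,8,-10,0,0,0],[70,0,10,-12,0,0,0],[70,0,10,-12,0,0,0],[70,0,10,-12,0,0,0],[70,0,10,-12,0,0,0],[70,0,10,-12,0,0,0],[70,0,10,-12,0,0,0],[70,0,5,-6,0,0,0]]}}

```text
time_s: 16.95
eef_pos: [630.0, 11.5, 204.4]
eef_rot: [-0.059, 0.938, 0.342, -0.02]
ft_force: [-0.1, -0.4, -0.2]
opening: 69.9
```

{"fn": "arm_command", "kwargs": {"rows": [[70,0,10,-20,0,0,0],[70,0,10,-20,0,0,0],[70,0,10,-20,0,0,0],[70,0,10,-20,0,0,0],[70,0,10,-20,0,0,0],[70,0,0,0,0,0,0],[70,0,0,0,0,0,0],[70,0,0,0,0,0,0],[70,0,0,0,0,0,0],[70,0,0,0,0,0,0]]}}

```text
time_s: 17.95
eef_pos: [629.4, -17.3, 306.0]
eef_rot: [-0.063, 0.937, 0.344, -0.02]
ft_force: [-0.4, -0.2, 0.0]
opening: 70.2
```

```bash
python3 log.py; python3 - <<'E'
from ik import *
s=[camera('scene'),camera('top')]
B=np.array([[0,70,100],[0,30,100],[0,-70,40],[0,70,0]])
for i,c in enumerate(s):
    im=c['image'];o=([110,255],[120,260])[i]
    for sx in(80,0,-80):print(i,sx,proj(c,(B+[sx,0,8])@RK.T+[558,-58.4,0]).round(1).tolist())
a=cv2.resize(s[0]['image'][100:270,260:430],None,fx=2.33,fy=2.33);b=cv2.resize(s[1]['image'][110:280,270:440],None,fx=2.33,fy=2.33)
cv2.imwrite('pics/end.png',np.hstack([a,b])[:,:,::-1])
E
```

```text
{'time_s': 17.95, 'joint_pos': [-0.3866, 0.3151, 1.5537, 0.6024, 1.6497, 2.5515], 'dq': [0.0005, -0.002, -0.0061, -0.0001, 0.0016, 0.0003], 'eef_pos': [629.412, -17.2688, 306.043], 'eef_rot': [-0.063, 0.9365, 0.3443, -0.0196], 'ft_force': [-0.4116, -0.1899, 0.0406], 'opening': 70.2154}
0 80 [[287.5, 161.9], [302.7, 150.1], [336.7, 144.5], [289.3, 196.4]]
0 0 [[320.6, 185.2], [335.7, 172.4], [367.5, 164.4], [319.6, 218.8]]
0 -80 [[356.3, 210.2], [371.2, 196.4], [400.6, 185.7], [352.1, 242.9]]
1 80 [[311.8, 158.4], [331.5, 155.4], [376.8, 157.2], [312.8, 172.3]]
1 0 [[318.0, 196.9], [338.2, 193.8], [383.9, 193.0], [318.4, 207.0]]
1 -80 [[324.6, 237.2], [345.2, 233.9], [391.4, 230.3], [324.2, 243.1]]
```

View pics/end.png

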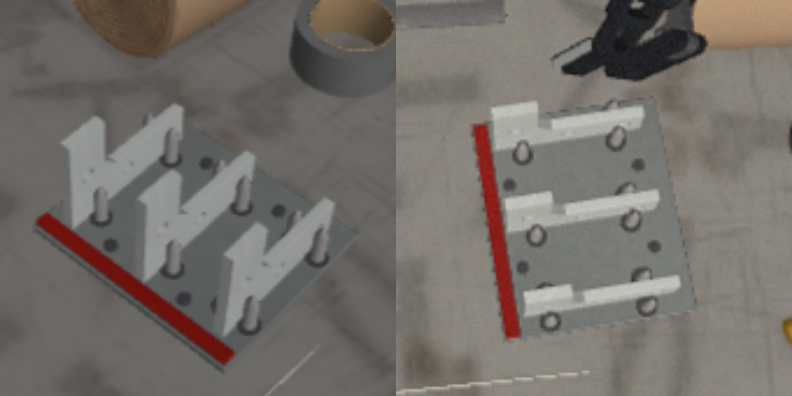

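{"fn": "arm_command", "kwargs": {"rows": [[70,0,0,0,0,0,-4],[70,0,0,0,0,0,-4],[70,0,0,0,0,0,-4],[70,0,0,0,0,0,0],[70,0,0,0,0,0,0],[70,0,0,0,0,0,0],[70,0,0,0,0,0,0],[70,0,0,0,0,0,0],[70,0,0,0,0,0,0],[70,0,0,0,0,0,0]]}}

```text
time_s: 19.05
eef_pos: [629.9, -17.7, 307.3]
eef_rot: [-0.161, 0.925, 0.344, 0.017]
ft_force: [0.3, 0.9, 0.6]
opening: 69.7
```

```bash
python3 log.py; python3 -c "
from station import *
print(finish_job())"
```

```text
{'time_s': 19.05, 'joint_pos': [-0.387, 0.3141, 1.5523, 0.6024, 1.6498, 2.3422], 'dq': [0.0011, -0.0006, 0.0003, 0.0011, 0.0021, -0.0004], 'eef_pos': [629.8712, -17.7327, 307.2773], 'eef_rot': [-0.1607, 0.925, 0.344, 0.0174], 'ft_force': [0.2831, 0.9412, 0.6424], 'opening': 69.6984}
the job is handed in; nothing more can be done
None
```

The mirrored bracket, in the slot farthest from the robot (rack x = +80), is turned about and back in its own slot. I handed the job in at about 19 s of the 38 s allowed. I gripped it with the tool tilted 40°, because the last joint's range would not allow the half turn with the tool pointing down.

**Final check:** the last pictures, from both cameras, show all three brackets upright with their legs at the red end. The turned one sits between its dowels, and its outline matches the computed seated position to about 2–3 pixels. The other two show no visible shift, and the arm is well clear of everything with near-zero force on the tool.

**One flag:** during the retreat the last joint read 2.5515 against its stated limit of 2.55, about 0.0015 rad over. I moved it back to 2.34 before handing in. It could be reading noise or a real touch of the limit, which might count against the joint-range rule.

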